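# Loosen the locking ring of a balance's levelling foot

### The arm

A 7-joint arm with a two-finger parallel gripper is mounted at the origin on the work surface. World frame = base frame: x ahead of the robot, y to its left, z up, the work surface at z = 0. Lengths are in mm, angles in rad, forces in N, time in s.
With the tool pointing down it reaches from about 425 to 875 mm from the base axis. Payload 4.7 kg.
Tool frame: the origin (TCP) lies at the very end of the fingers, on their centre line; the grasp point (between the pads) lies 19 mm behind it; y points along the fingers, z is the direction in which the jaws open and shut, and the axes are right-handed (so a half turn about y gives the same grasp; the last joint's range is limited). The gripper opens to 87 mm and grips with 3 to 60 N. Pads are 19 mm wide; open, the fingers measure 117 mm over their backs; the gripper's body (75 mm by 190 mm) begins 51 mm behind the grasp point.
Start: joints at [1.288, 0.321, -0.07, 1.45, 0.023, 1.371, -0.057], TCP at [190.08, -621.607, 222.587] pointing down, gripper open.
Joint ranges: [-2.86, 2.86], [-0.3, 2.09], [-1.38, 1.24], [0.06, 2.45], [-1.56, 4.7], [0.09, 2.05], [-2.69, 2.69]. Speed limits (rad/s): [2.57, 2.57, 3.14, 3.14, 3.14, 3.14, 3.14].

### API

Orientations are given as a 3x3 rotation matrix whose columns are the frame's x, y, z axes.
In Python, from workcell import manip, eyes gives the robot as it stands.
- The arm moves only by the tool arm_command, never from a script. Its arguments are lists of equal length, an entry for each row: "grip": the opening, from 0 (shut) to 1 (fully open); "offset": the shift along the tool's x, y, z in units of 30 mm (1.0 is 30 mm), a list of three; "yaw": the turn about the tool's y in units of 6 degrees (1.0 is 6 degrees). A call has exactly 8 rows; each row shifts and turns the commanded pose from where the row before left it, along the tool's axes as they then stand; what a row does not reach is not made up. A row lasts 1/12 s, in which the tool goes at most 41.7 mm and 7.16 degrees, less where a joint would pass 70% of its speed; a pose out of reach is approached as far as the arm can. A call is refused whole if a number of a shift passes 1 or a number of a turn 1, either way. A call with a gripper value outside its range is refused whole. The fingers move at their own pace and stop on an object; "force" is the grip in N (left out, the last holds). Time passes only in rows, so rows that do not move let the fingers close, or fill a call up. It gives the time, the measured TCP pose, the force and the opening at its end, in the units of the state.
- manip.get_obs(): the state, without advancing time (a new reading comes with each control period).
- eyes.grab_frame(name): name is "side" or "top"; returns the picture (420x560x3 uint8, red, green, blue); there is no depth.
- eyes.camera_model(name): a dict with "K" (3x3 intrinsics, pixels), "position" and "rotation" of the camera in the world. Camera axes: x right, y down, z forward; pixel columns grow to the right and rows downward; lengths in mm; the calibration is good to about 2 mm. A picture is of the moment at which its call begins. camera_model takes no time and is no camera call.
- manip.close_job(): hands the job in, once; it reports no verdict.
The state is a dict: "t": time; "joint_positions": joint angles; "qd": joint speeds; "joint_efforts": joint torques, N m; "eef_pos": TCP position; "ee_rot": TCP orientation; "wrist_force": force on the tool from outside, world axes, zero at the start; "ft_torque": the same for the moment, N m; "width": opening from 0.0 (shut) to 1.0 (fully open).
Only numpy, scipy, OpenCV 4.12 (cv2) and the standard library are available. Lean on these libraries where they do the work, as an engineer would, in place of code of your own. Each camera call takes 0.05 s, during which the arm holds its last target.

### The job

The balance is to be levelled, so its front-left foot (as one sits facing its panel) must be freed: without gripping it, roll the knurled locking ring on that foot round with a fingertip, anticlockwise as seen from above, until it stands two full turns from tight (to within a quarter turn), then take the hand away. Leave the front-right ring as it is, keep off the glass draft shield, do not shove, tip or lift the balance, and do not disturb the bottle, the jar and the drilled block.

Things in the scene. Friction and masses are not known exactly. Their poses are not given: they have to be found in the camera images.
- balance: Cream lab balance, 5.5 kg, loose on 4 feet. Origin on the bench under its middle, z up; panel and front feet face its -x, its left is +y. mm in this frame: panel nose x -150 to -102, y -56 to 56, top sloping from 38 high at its front edge up to the deck; housing x -102 to 150, y -102 to 102, 52 high at its front edge, deck 66 high behind x -55.
- left_ring (a point): Centre of the front-left foot's locking ring (balance x -137, y 89; 30 above the bench), axes as the balance's. Bare aluminium disc, upright axis, diameter 50 over 20 ridges 2 mm proud, 12 tall (24 to 36 above the bench when tight); overhangs the lug and foot below it by 6 mm; 9 mm stem in its middle, top 49 high. Rim free in front and on the outer left; nose and housing 8 to 10 mm off the rest.
- lock_left (a joint): Turn of the front-left ring, rad, growing anticlockwise from above = loosening (front of the rim moves to the balance's -y). 0 = tight: the dark groove in its top points at the dark line on the housing behind (balance +x). 12.57 = two turns. Found at 0 to 1.5. Drag 0.04 N m (1.6 N at the rim), no springs or clicks, stays as left, stops at 0 and three turns, rises 1.5 mm a turn.
- right_ring (a point): Centre of the same kind of ring on the front-right foot (balance x -137, y -89), not to be turned.
- lock_right (a joint): Turn of the front-right ring, rad, read like the left one's; found at 0 to 0.3.
- shield: Round glass draft shield on the balance's deck, diameter 124, 66 tall, open at the top, round balance x 62, y 0; origin at the centre of its lower rim, 69 mm above the bench.
- bottle: Amber glass bottle with black cap, diameter 52, 105 tall, upright on the bench to the left of the balance; origin at the centre of its underside.
- jar: Small clear jar with white lid, diameter 42, 48 tall, upright on the bench in front of the balance; origin at the centre of its underside.
- vial_block: Aluminium block with three drilled holes, 50 by 75 by 28 tall, on the bench to the right of the balance; origin at the centre of its underside.

How it is judged (in metres and radians):
On the way:
1. the ring has made one full turn from tight (value of joint lock_left above 6.28 rad).
At the end, for the whole second after the job is handed in: The front-left ring stands two full turns from tight, give or take a quarter turn (11.0 to 14.14 rad), at rest; the front-right ring is still within 0.7 rad of tight; the balance is level where it was (within 12 mm) (value of joint lock_left between 11 and 14.14 rad and velocity of joint lock_left between -0.05 and 0.05 rad/s and distance of balance from where it was at the start of the episode below 0.012 m and linear speed of balance below 0.01 m/s and angle between balance's own z axis and vertical below 0.03 rad and value of joint lock_right below 0.7 rad); the robot touches nothing.
It fails at once if the balance is shoved more than 12 mm, lifted or tipped (distance of balance from where it was at the start of the episode above 0.012 m or angle between balance's own z axis and vertical above 0.04 rad).
It fails at once if the ring is gripped: taken between the fingers (horizontal distance between the grasp point and left_ring below 0.015 m and height (world z) of the grasp point below 0.05 m).
It fails at once if the front-right ring is turned (value of joint lock_right above 0.7 rad).
It fails at once if the glass draft shield is pushed (contact force between any of the arm, the fingers and shield above 2 N).
It fails at once if the bottle, jar or drilled block is moved, lifted or knocked over (distance of any of bottle, jar, vial_block from where it was at the start of the episode above 0.015 m or angle between any of bottle, jar's own z axis and vertical above 0.3 rad).
It also fails if it takes over 67 s, if anything falls off the work surface, if the arm or the gripper's body presses on something with over 40 N, if the wrist force passes 120 N, or if a joint passes its speed limit or range.

## Working session

There is one attempt and no reset: what is moved stays moved. The work goes in short steps, Python scripts to look and compute and a tool call to move; the robot and the scene stay as the last step left them, time stands still between calls to the robot, and variables do not carry over. Pictures are saved under pics/ and viewed, and the job is handed in when it is done.

Besides the shell and the picture viewer there is one more tool, called after "Emit:" as name(argument=value, ...), one argument or row to a line, values as JSON. arm_command: Moves the arm, as the interface text tells. Its arguments: {"type":"object","properties":{"grip":{"type":"array","items":{"type":"number"}},"offset":{"type":"array","items":{"type":"array","items":{"type":"number"}}},"yaw":{"type":"array","items":{"type":"number"}},"force":{"type":"number"}},"required":["grip","offset","yaw"]}

```bash
mkdir -p pics; ls
python3 - <<'E'
from workcell import manip, eyes
import cv2
o=manip.get_obs()
for k,v in o.items(): print(k,v)
for n in("side","top"):
    cv2.imwrite(f"pics/{n}0.png",eyes.grab_frame(n)[:,:,::-1]); print(eyes.camera_model(n))
E
```

```text
pics
t 0.0
joint_positions [ 1.28807553  0.3218238  -0.07010877  1.45167452  0.02263552  1.37081183
 -0.05690711]
qd [ 0.00015865  0.0006949  -0.00042528  0.00017199  0.00101237 -0.00097536
  0.00040276]
joint_efforts [-4.22207868e-04 -4.91284204e+01 -4.04277295e-01 -3.12526238e+01
 -6.41124928e-02  4.37833916e-02  1.97041340e-04]
eef_pos [ 189.90313855 -621.05511663  221.46144653]
ee_rot [[-9.56255529e-01 -6.84312572e-04  2.92531871e-01]
 [-2.92532644e-01  1.80460778e-03 -9.56253834e-01]
 [ 1.26471232e-04 -9.99998138e-01 -1.92584993e-03]]
wrist_force [-0.87520245  0.12227197 -0.15842311]
ft_torque [-0.00393261  0.02210514 -0.00893009]
width 0.9998535663896597
{'K': array([[490.31280297,   0.        , 284.41259163],
       [  0.        , 490.31280297, 215.62908361],
       [  0.        ,   0.        ,   1.        ]]), 'position': array([ 146.9239345 , -436.98149826,  842.42143475]), 'rotation': array([[ 0.65750159, -0.58490116,  0.47495504],
       [-0.75344369, -0.50724867,  0.41835557],
       [-0.00377635, -0.63292133, -0.7742069 ]])}
{'K': array([[402.52892125,   0.        , 280.31464552],
       [  0.        , 402.52892125, 209.26957957],
       [  0.        ,   0.        ,   1.        ]]), 'position': array([477.99158451,  -8.48304943, 816.00599217]), 'rotation': array([[-0.02664048, -0.98349713,  0.17895161],
       [-0.99939825,  0.03018157,  0.01709422],
       [-0.02221316, -0.17838852, -0.98370936]])}
```

View pics/side0.png

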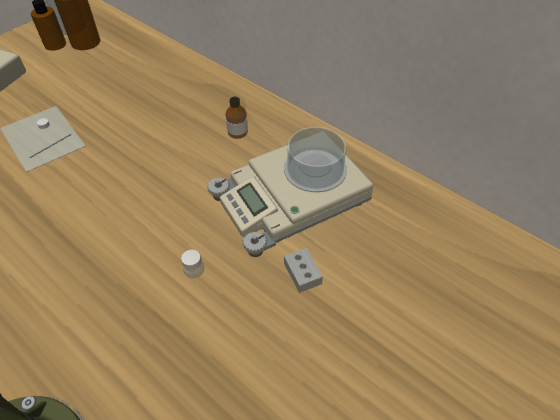

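View pics/top0.png

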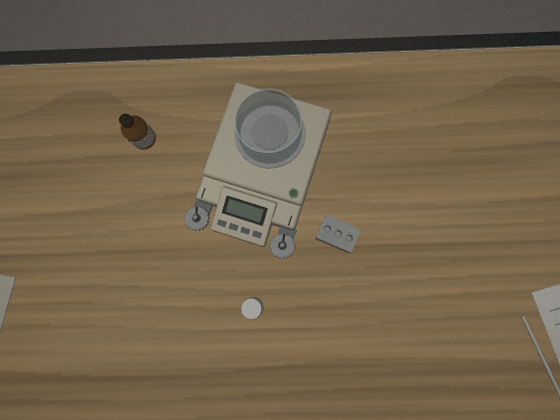

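The side view shows the left ring at about (218,188) and the right at (255,243). In the top view the left ring is at about (197,217), the right at (283,245), the jar at (251,309) and the bottle at (135,130). I'll zoom in and measure.

```bash
cat > h.py <<'E'
import numpy as np, cv2
from workcell import manip, eyes
def ray(n,p,z):
    c=eyes.camera_model(n);d=c["rotation"]@np.linalg.solve(c["K"],[p[0],p[1],1.]);o=c["position"]
    return o+d*(z-o[2])/d[2]
def proj(n,P):
    c=eyes.camera_model(n);q=c["K"]@(c["rotation"].T@(np.asarray(P,float)-c["position"]));return q[:2]/q[2]
def zoom(n,im,c,r,f,name):
    x,y=int(c[0]),int(c[1]); w=im[max(0,y-r):y+r,max(0,x-r):x+r,::-1]
    cv2.imwrite(name,cv2.resize(w,None,fx=f,fy=f,interpolation=cv2.INTER_CUBIC))
E
python3 - <<'E'
from h import *
t=cv2.imread('pics/top0.png')[:,:,::-1]; s=cv2.imread('pics/side0.png')[:,:,::-1]
zoom('top',t,(197,217),30,10,'pics/tz.png'); zoom('side',s,(218,188),30,10,'pics/sz.png')
zoom('top',t,(283,245),30,8,'pics/tzr.png')
for n,l,r in(('top',(197,218),(283,245)),('side',(218,188),(255,243))):
    L=ray(n,l,36);R=ray(n,r,36);print(n,L,R,np.linalg.norm(L-R))
print(ray('top',(251,309),48),ray('side',(191,259),48),ray('top',(126,120),105),ray('top',(338,231),28))
E
```

```text
top [607.44067514 169.7413396   36.        ] [549.36374804   1.74292539  36.        ] 177.7537528089553
side [604.59403549 162.88453651  36.        ] [548.34704329  -3.29972599  36.        ] 175.44495784501964
[431.01186741  64.37042409  48.        ] [432.28567741  58.20001542  48.        ] [787.48936848 290.57072152 105.        ] [ 574.49537869 -106.93017585   28.        ]
```

View pics/tz.png

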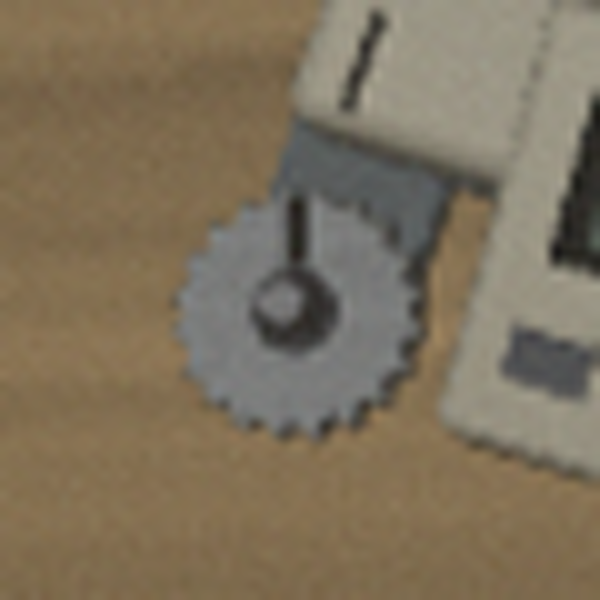

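View pics/sz.png

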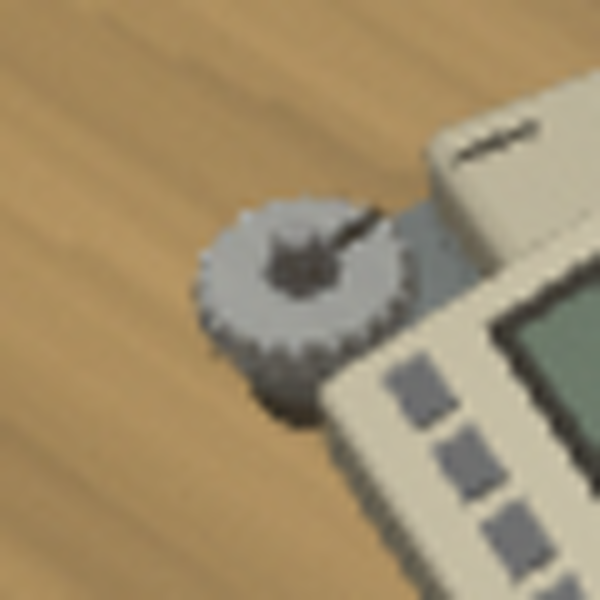

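View pics/tzr.png

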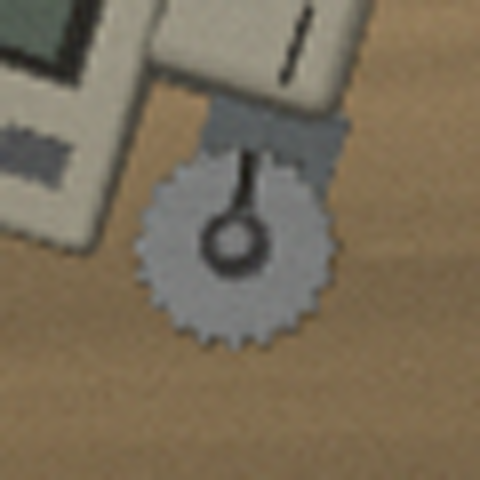

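Emit:
arm_command(
  grip=[0,0,0,0,0,0,0,0],
  offset=[
    [-1,0,-0.6],
    [-1,0,-0.6],
    [-1,0,-0.6],
    [-1,0,-0.6],
    [-1,0,-0.6],
    [-1,0,-0.6],
    [-1,0,-0.6],
    [-1,0,-0.6],
  ],
  yaw=[0,0,0,0,0,0,0,0],
  force=20,
)

```text
t: 0.77
eef_pos: [378.1, -412.1, 222.2]
ee_rot: [[-0.956, -0.001, 0.292], [-0.292, 0.0, -0.956], [0.0, -1.0, -0.0]]
wrist_force: [0.1, -0.8, -0.6]
width: 0.477
```

Run:
```python
from h import *
o=manip.get_obs();print(o['eef_pos'],o['joint_positions'].round(2),o['width'])
t=cv2.imread('pics/top0.png')[:,:,::-1]; s=cv2.imread('pics/side0.png')[:,:,::-1]
Lt=ray('top',(196.6,218.4),36);Ls=ray('side',(217.7,185.3),36)
Rt=ray('top',(253+23.6/.8+.0-.5,215+24.6/.8-.5),36)
print(Lt,Ls,Rt)
# dark line on housing, left & right, height 52ish; top crop origin 167,187
g=ray('top',(167+29.6-.5,187+20-.5),36);print('groove ang',np.degrees(np.arctan2(*(g-Lt)[[1,0]])))
a=ray('top',(167+34.8-.5,187+10.6-.5),53);b=ray('top',(167+37.7-.5,187+1.5-.5),57);print('line',a,b,np.degrees(np.arctan2(*(b-a)[[1,0]])))
print('yaw from rings',np.degrees(np.arctan2(*(Lt-Rt)[[1,0]]))-90,np.linalg.norm(Lt-Rt))
```

```text
[ 378.13321613 -412.10205421  222.20812756] [ 1.    0.14 -0.25  1.67  0.04  1.33 -0.52] 0.4773699462449741
[606.66585389 170.52492768  36.        ] [609.8614398  169.30540643  36.        ] [548.93484764   3.69406782  36.        ]
groove ang 2.98938840299961
line [645.57448868 157.88110774  53.        ] [662.60747646 151.50231962  57.        ] -20.530731014603926
yaw from rings -19.08792924513368 176.53726202480652
```

Emit:
arm_command(
  grip=[0,0,0,0,0,0,0,0],
  offset=[
    [-1,0,-0.6],
    [-1,0,-0.6],
    [-1,0,-0.6],
    [-1,0,-0.6],
    [-1,0,-0.6],
    [-1,0,-0.6],
    [-1,0,-0.6],
    [-1,0,-0.6],
  ],
  yaw=[0,0,0,0,0,0,0,0],
)

```text
t: 1.43
eef_pos: [565.5, -204.4, 222.2]
ee_rot: [[-0.956, -0.001, 0.292], [-0.292, 0.0, -0.956], [0.001, -1.0, -0.0]]
wrist_force: [0.6, -0.2, 0.0]
width: 0.01
```

Emit:
arm_command(
  grip=[0,0,0,0,0,0,0,0],
  offset=[
    [-0.29,0,-0.95],
    [-0.29,0,-0.95],
    [-0.29,0,-0.95],
    [-0.29,0,-0.95],
    [-0.29,0,-0.95],
    [-0.29,0,-0.95],
    [-0.29,0,-0.95],
    [-0.29,0,-0.95],
  ],
  yaw=[0,0,0,0,0,0,0,0],
)

```text
t: 2.1
eef_pos: [564.2, 33.9, 222.2]
ee_rot: [[-0.956, -0.001, 0.292], [-0.292, -0.0, -0.956], [0.001, -1.0, 0.0]]
wrist_force: [0.3, -0.0, 0.0]
width: 0.007
```

Emit:
arm_command(
  grip=[0,0,0,0,0,0,0,0],
  offset=[
    [-0.2,0,-0.6],
    [-0.2,0,-0.6],
    [-0.2,0,-0.6],
    [-0.2,0,-0.6],
    [-0.2,0,-0.6],
    [-0.2,0,-0.6],
    [-0.2,0,-0.6],
    [-0.2,0,-0.6],
  ],
  yaw=[0,0,0,0,0,0,0,0],
)

```text
t: 2.77
eef_pos: [568.2, 185.0, 222.0]
ee_rot: [[-0.956, -0.001, 0.292], [-0.292, -0.0, -0.956], [0.001, -1.0, 0.0]]
wrist_force: [0.4, -0.9, 0.7]
width: 0.003
```

Emit:
arm_command(
  grip=[0,0,0,0,0,0,0,0],
  offset=[
    [0,0,0],
    [0,0,0],
    [0,0,0],
    [0,0,0],
    [0,0,0],
    [0,0,0],
    [0,0,0],
    [0,0,0],
  ],
  yaw=[-1,-1,-1,-1,-1,-1,-1,-1],
)

```text
t: 3.43
eef_pos: [568.2, 184.1, 222.0]
ee_rot: [[-0.418, -0.001, 0.908], [-0.908, -0.0, -0.418], [0.001, -1.0, -0.001]]
wrist_force: [-1.1, -0.2, 0.1]
width: 0.001
```

Run:
```python
from h import *
o=manip.get_obs();print(o['eef_pos'],o['joint_positions'].round(2),o['width'],o['ee_rot'].round(3))
```

```text
[568.23792307 184.09802918 221.96856749] [ 0.3   0.3  -0.79  1.57  0.22  1.37 -0.95] 0.0005265974609429605 [[-0.418 -0.001  0.908]
 [-0.908 -0.    -0.418]
 [ 0.001 -1.    -0.001]]
```

Emit:
arm_command(
  grip=[0,0,0,0,0,0,0,0],
  offset=[
    [0,0,0],
    [0,0,0],
    [0,0,0],
    [0,0,0],
    [0,0,0],
    [0,0,0],
    [0,0,0],
    [0,0,0],
  ],
  yaw=[-1,-1,-1,-1,-1,-1,-1,-1],
)

```text
t: 4.1
eef_pos: [568.2, 184.1, 222.0]
ee_rot: [[0.395, -0.001, 0.918], [-0.918, -0.0, 0.395], [0.0, -1.0, -0.001]]
wrist_force: [-0.3, 0.5, 0.0]
width: 0.003
```

Emit:
arm_command(
  grip=[0,0,0,0,0,0,0,0],
  offset=[
    [0,0,0],
    [0,0,0],
    [0,0,0],
    [0,0,0],
    [0,0,0],
    [0,0,0],
    [0,0,0],
    [0,0,0],
  ],
  yaw=[-1,-1,-1,-1,-1,-1,-1,-1],
)

```text
t: 4.77
eef_pos: [568.3, 184.0, 222.0]
ee_rot: [[0.947, -0.001, 0.321], [-0.321, -0.0, 0.947], [-0.001, -1.0, -0.001]]
wrist_force: [0.2, -0.5, 0.5]
width: 0.004
```

```bash
cat >> h.py <<'E'
C=np.array([608.,170.]); a=np.radians(-19.3); BX=np.array([np.cos(a),np.sin(a)]); BY=np.array([-np.sin(a),np.cos(a)])
def st():
    o=manip.get_obs();p=o['eef_pos'];d=p[:2]-C;f=o['wrist_force'];R=o['ee_rot']
    print('t%.2f rel ring bx %.1f by %.1f z %.1f | F bx %.1f by %.1f z %.1f | zang %.1f tcp %s'%(o['t'],d@BX,d@BY,p[2],f[:2]@BX,f[:2]@BY,f[2],np.degrees(np.arctan2(R[1,2],R[0,2])),p.round(1)))
E
python3 - <<'E'
from h import *
st();print(manip.get_obs()['joint_positions'].round(2),manip.get_obs()['ee_rot'].round(4))
cv2.imwrite('pics/t1.png',eyes.grab_frame('top')[:,:,::-1])
E
```

```text
t4.77 rel ring bx -42.1 by 0.1 z 222.0 | F bx 0.3 by -0.5 z 0.5 | zang 71.3 tcp [568.3 184.  222. ]
[ 0.49  0.39 -1.08  1.56  0.35  1.4   0.63] [[ 9.472e-01 -8.000e-04  3.207e-01]
 [-3.207e-01 -4.000e-04  9.472e-01]
 [-6.000e-04 -1.000e+00 -7.000e-04]]
```

View pics/t1.png

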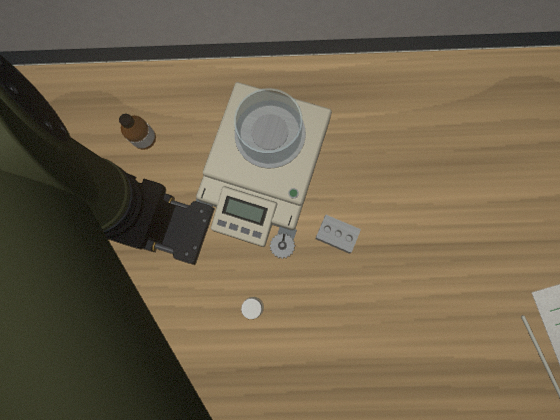

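The hand now hides the left ring in the top view at about (200,220), and the right ring and block are clear. I'll back off a little and descend in front of the ring.

Emit:
arm_command(
  grip=[0,0,0,0,0,0,0,0],
  offset=[
    [-0.3,0.5,0.45],
    [0,0.8,0],
    [0,0.8,0],
    [0,0.8,0],
    [0,0.8,0],
    [0,0.8,0],
    [0,0.6,0],
    [0,0,0],
  ],
  yaw=[0.1,0,0,0,0,0,0,0],
)

```text
t: 5.48
eef_pos: [561.6, 198.3, 65.2]
ee_rot: [[0.941, -0.007, 0.337], [-0.337, -0.002, 0.941], [-0.006, -1.0, -0.005]]
wrist_force: [-0.8, -0.4, 0.1]
width: 0.007
```

Run:
```python
from h import *
st();print(manip.get_obs()['joint_positions'].round(2))
t=eyes.grab_frame('top');s=eyes.grab_frame('side');w=np.hstack([cv2.resize(t[150:290,110:300],None,fx=2.1,fy=2.1),cv2.resize(s[110:250,130:320],None,fx=2.1,fy=2.1)])
cv2.imwrite('pics/c2.png',w[:,:,::-1])
```

```text
t5.48 rel ring bx -53.2 by 11.4 z 65.2 | F bx -0.7 by -0.6 z 0.1 | zang 70.3 tcp [561.6 198.3  65.2]
[ 0.39  0.53 -0.98  1.73  0.48  1.15  0.49]
```

View pics/c2.png

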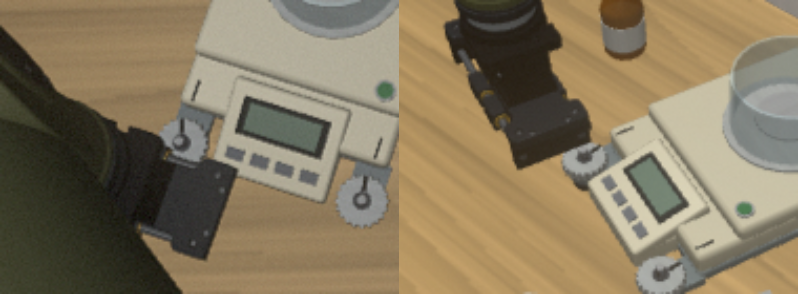

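Both views now show the left ring, in the montage at (182,140) on the left half and (585,160) on the right, with the hand in front of it and clear. Next I'll go down to ring height.

Emit:
arm_command(
  grip=[0,0,0,0,0,0,0,0],
  offset=[
    [0,0.4,0.1],
    [0,0.4,0],
    [0,0.4,0],
    [0,0.2,0],
    [0,0,0],
    [0,0,0],
    [0,0,0],
    [0,0,0],
  ],
  yaw=[0,0,0,0,0,0,0,0],
)

```text
t: 6.25
eef_pos: [565.8, 203.1, 28.1]
ee_rot: [[0.942, 0.001, 0.335], [-0.335, 0.0, 0.942], [0.001, -1.0, 0.001]]
wrist_force: [-0.6, 1.0, 0.6]
width: 0.01
```

Run:
```python
from h import *
st()
```

```text
t6.25 rel ring bx -50.7 by 17.3 z 28.1 | F bx -0.9 by 0.8 z 0.6 | zang 70.4 tcp [565.8 203.1  28.1]
```

Emit:
arm_command(
  grip=[0,0,0,0,0,0,0,0],
  offset=[
    [0,0.1,-0.2],
    [0.3,0,0],
    [0.1,0,0],
    [0,0,0],
    [0,0,0],
    [0,0,0],
    [0,0,0],
    [0,0,0],
  ],
  yaw=[0,0,0,0,0,0,0,0],
)

```text
t: 6.92
eef_pos: [574.5, 193.4, 24.6]
ee_rot: [[0.942, -0.0, 0.335], [-0.335, 0.0, 0.942], [-0.0, -1.0, -0.0]]
wrist_force: [-0.1, -0.1, 0.1]
width: 0.005
```

Run:
```python
from h import *
st()
```

```text
t6.92 rel ring bx -39.3 by 11.0 z 24.6 | F bx -0.1 by -0.1 z 0.1 | zang 70.4 tcp [574.5 193.4  24.6]
```

Emit:
arm_command(
  grip=[0,0,0,0,0,0,0,0],
  offset=[
    [0.05,0,0],
    [0.05,0,0],
    [0.05,0,0],
    [0,0,0],
    [0,0,0],
    [0,0,0],
    [0,0,0],
    [0,0,0],
  ],
  yaw=[0,0,0,0,0,0,0,0],
)

```text
t: 7.58
eef_pos: [578.4, 191.9, 24.4]
ee_rot: [[0.942, -0.001, 0.335], [-0.335, -0.0, 0.942], [-0.001, -1.0, -0.0]]
wrist_force: [-3.4, 0.8, 0.5]
width: 0.004
```

Run:
```python
from h import *
st()
```

```text
t7.58 rel ring bx -35.1 by 10.9 z 24.4 | F bx -3.4 by -0.4 z 0.5 | zang 70.4 tcp [578.4 191.9  24.4]
```

Contact is at bx -35 with 3.4 N, as the geometry predicts. I'll press slightly and make the first stroke towards -y.

Emit:
arm_command(
  grip=[0,0,0,0,0,0,0,0],
  offset=[
    [0.03,0,0],
    [0,0,-0.1],
    [0,0,-0.15],
    [0,0,-0.15],
    [0,0,-0.15],
    [0,0,-0.15],
    [0,0,-0.1],
    [0,0,0],
  ],
  yaw=[0,0,0,0,0,0,0,0],
)

```text
t: 8.25
eef_pos: [571.9, 167.6, 24.5]
ee_rot: [[0.942, 0.0, 0.336], [-0.336, -0.001, 0.942], [0.0, -1.0, -0.001]]
wrist_force: [-3.0, 0.9, 1.4]
width: 0.009
```

```bash
cat >> h.py <<'E'
def look(name):
    t=eyes.grab_frame('top');s=eyes.grab_frame('side')
    w=np.hstack([cv2.resize(t[180:250,160:230],(400,400),interpolation=cv2.INTER_CUBIC),cv2.resize(s[150:220,180:250],(400,400),interpolation=cv2.INTER_CUBIC)])
    cv2.imwrite(name,w[:,:,::-1])
E
python3 - <<'E'
from h import *
st();look('pics/c3.png')
E
```

```text
t8.25 rel ring bx -33.3 by -14.2 z 24.5 | F bx -3.1 by -0.1 z 1.4 | zang 70.4 tcp [571.9 167.6  24.5]
```

View pics/c3.png

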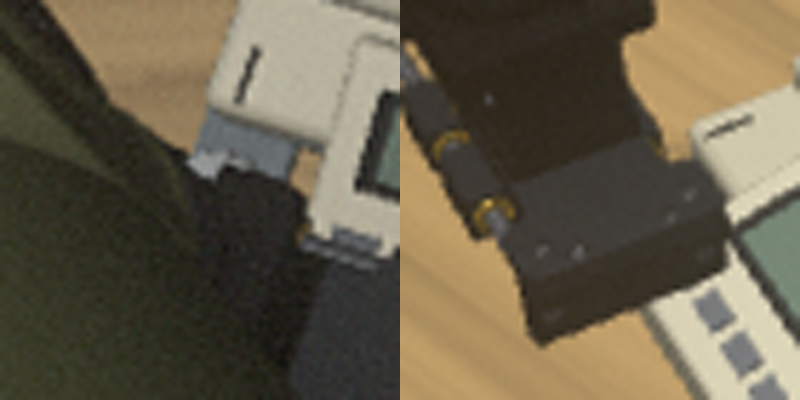

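The hand hides the ring in both views here, so I'll retract and look.

Emit:
arm_command(
  grip=[0,0,0,0,0,0,0,0],
  offset=[
    [-0.3,0,0],
    [-0.3,0,0.2],
    [0,0,0.3],
    [0,0,0.3],
    [0,0,0.1],
    [0,0,0],
    [0,0,0],
    [0,0,0],
  ],
  yaw=[0,0,0,0,0,0,0,0],
)

```text
t: 9.02
eef_pos: [564.0, 199.9, 24.3]
ee_rot: [[0.942, -0.0, 0.336], [-0.336, -0.0, 0.942], [-0.0, -1.0, -0.0]]
wrist_force: [0.2, 1.6, -0.1]
width: 0.004
```

Run:
```python
from h import *
st();look('pics/c4.png')
```

```text
t9.02 rel ring bx -51.4 by 13.7 z 24.3 | F bx -0.3 by 1.6 z -0.1 | zang 70.4 tcp [564.  199.9  24.3]
```

View pics/c4.png

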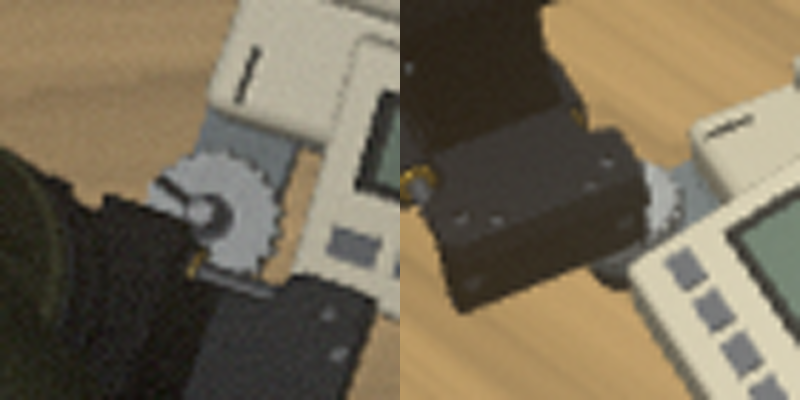

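The groove has turned from about 22° to 75° off the housing line (montage (160,180) against a centre at (207,213)), so the rolling works without much slip. I'll continue with slightly longer strokes.

Emit:
arm_command(
  grip=[0,0,0,0,0,0,0,0],
  offset=[
    [0.3,0,0.1],
    [0.25,0,0],
    [0.05,0,0],
    [0,0,-0.2],
    [0,0,-0.2],
    [0,0,-0.2],
    [0,0,-0.2],
    [0,0,-0.2],
  ],
  yaw=[0,0,0,0,0,0,0,0],
)

```text
t: 9.78
eef_pos: [571.0, 167.8, 24.4]
ee_rot: [[0.942, -0.0, 0.335], [-0.335, -0.001, 0.942], [-0.0, -1.0, -0.001]]
wrist_force: [-0.5, 1.4, -0.2]
width: 0.005
```

Run:
```python
from h import *
st()
```

```text
t9.78 rel ring bx -34.2 by -14.3 z 24.4 | F bx -1.0 by 1.1 z -0.2 | zang 70.4 tcp [571.  167.8  24.4]
```

Emit:
arm_command(
  grip=[0,0,0,0,0,0,0,0],
  offset=[
    [0,0,0],
    [-0.3,0,0],
    [-0.3,0,0],
    [0,0,0.3],
    [0,0,0.3],
    [0,0,0.3],
    [0,0,0.1],
    [0,0,0],
  ],
  yaw=[0,0,0,0,0,0,0,0],
)

```text
t: 10.45
eef_pos: [565.2, 205.1, 24.7]
ee_rot: [[0.943, 0.0, 0.333], [-0.333, 0.001, 0.943], [0.0, -1.0, 0.001]]
wrist_force: [-0.2, 0.8, -0.6]
width: 0.008
```

Run:
```python
from h import *
st();look('pics/c5.png')
```

```text
t10.45 rel ring bx -52.0 by 19.0 z 24.7 | F bx -0.5 by 0.7 z -0.6 | zang 70.5 tcp [565.2 205.1  24.7]
```

View pics/c5.png

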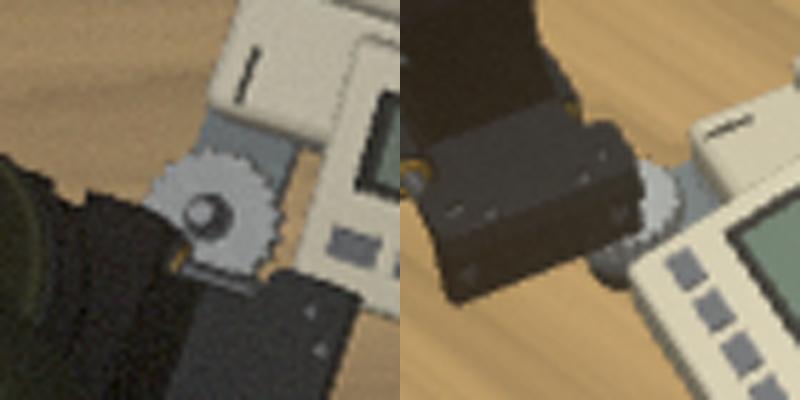

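Emit:
arm_command(
  grip=[0,0,0,0,0,0,0,0],
  offset=[
    [0.3,0,-0.05],
    [0.3,0,0],
    [0.06,0,0],
    [0,0,-0.2],
    [0,0,-0.2],
    [0,0,-0.2],
    [0,0,-0.2],
    [0,0,-0.2],
  ],
  yaw=[0,0,0,0,0,0,0,0],
)

```text
t: 11.22
eef_pos: [572.4, 167.4, 24.3]
ee_rot: [[0.942, -0.002, 0.335], [-0.335, 0.002, 0.942], [-0.002, -1.0, 0.001]]
wrist_force: [-0.6, 1.7, 0.0]
width: 0.004
```

Run:
```python
from h import *
st()
```

```text
t11.22 rel ring bx -32.7 by -14.3 z 24.3 | F bx -1.2 by 1.4 z 0.0 | zang 70.4 tcp [572.4 167.4  24.3]
```

Emit:
arm_command(
  grip=[0,0,0,0,0,0,0,0],
  offset=[
    [0,0,-0.05],
    [-0.3,0,0],
    [-0.3,0,0],
    [0,0,0.3],
    [0,0,0.3],
    [0,0,0.3],
    [0,0,0.2],
    [0,0,0],
  ],
  yaw=[0,0,0,0,0,0,0,0],
)

```text
t: 11.88
eef_pos: [567.0, 205.1, 24.9]
ee_rot: [[0.943, 0.001, 0.333], [-0.333, 0.002, 0.943], [0.0, -1.0, 0.002]]
wrist_force: [0.3, 0.1, -0.3]
width: 0.009
```

Run:
```python
from h import *
st();look('pics/c6.png')
```

```text
t11.88 rel ring bx -50.3 by 19.6 z 24.9 | F bx 0.2 by 0.2 z -0.3 | zang 70.5 tcp [567.  205.1  24.9]
```

View pics/c6.png

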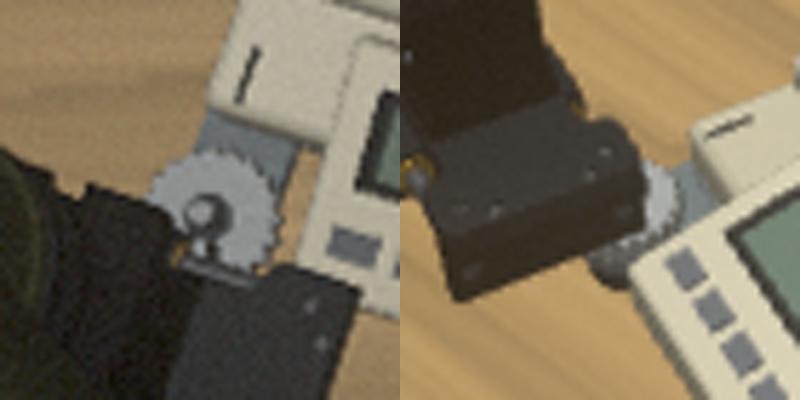

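The groove at montage (207,240) points nearly straight down, about 200° (3.4 rad), so a stroke gives roughly 1.07 rad. Two more strokes.

Emit:
arm_command(
  grip=[0,0,0,0,0,0,0,0],
  offset=[
    [0.3,0,-0.05],
    [0.26,0,0],
    [0.04,0,0],
    [0,0,-0.2],
    [0,0,-0.2],
    [0,0,-0.2],
    [0,0,-0.2],
    [0,0,-0.2],
  ],
  yaw=[0,0,0,0,0,0,0,0],
)

```text
t: 12.65
eef_pos: [572.0, 167.4, 24.3]
ee_rot: [[0.942, -0.002, 0.335], [-0.335, 0.002, 0.942], [-0.002, -1.0, 0.001]]
wrist_force: [-0.6, 1.3, 0.3]
width: 0.009
```

Emit:
arm_command(
  grip=[0,0,0,0,0,0,0,0],
  offset=[
    [0,0,-0.05],
    [-0.3,0,0],
    [-0.3,0,0],
    [0,0,0.3],
    [0,0,0.3],
    [0,0,0.3],
    [0,0,0.2],
    [0,0,0],
  ],
  yaw=[0,0,0,0,0,0,0,0],
)

```text
t: 13.32
eef_pos: [567.0, 205.1, 24.8]
ee_rot: [[0.943, 0.001, 0.333], [-0.333, 0.002, 0.943], [0.0, -1.0, 0.002]]
wrist_force: [-0.1, -0.4, -0.3]
width: 0.006
```

Run:
```python
from h import *
st();look('pics/c7.png')
```

```text
t13.32 rel ring bx -50.3 by 19.6 z 24.8 | F bx 0.0 by -0.4 z -0.3 | zang 70.5 tcp [567.  205.1  24.8]
```

Emit:
arm_command(
  grip=[0,0,0,0,0,0,0,0],
  offset=[
    [0.3,0,-0.05],
    [0.26,0,0],
    [0.04,0,0],
    [0,0,-0.2],
    [0,0,-0.2],
    [0,0,-0.2],
    [0,0,-0.2],
    [0,0,-0.2],
  ],
  yaw=[0,0,0,0,0,0,0,0],
)

```text
t: 14.08
eef_pos: [572.0, 167.5, 24.3]
ee_rot: [[0.942, -0.002, 0.335], [-0.335, 0.002, 0.942], [-0.002, -1.0, 0.001]]
wrist_force: [-1.2, 1.8, 0.2]
width: 0.007
```

Run:
```python
from h import *
st()
```

```text
t14.08 rel ring bx -33.1 by -14.2 z 24.3 | F bx -1.8 by 1.3 z 0.2 | zang 70.4 tcp [572.  167.5  24.3]
```

Emit:
arm_command(
  grip=[0,0,0,0,0,0,0,0],
  offset=[
    [0,0,-0.05],
    [-0.3,0,0],
    [-0.3,0,0],
    [0,0,0.3],
    [0,0,0.3],
    [0,0,0.3],
    [0,0,0.2],
    [0,0,0],
  ],
  yaw=[0,0,0,0,0,0,0,0],
)

```text
t: 14.75
eef_pos: [567.0, 205.1, 24.9]
ee_rot: [[0.943, 0.001, 0.333], [-0.333, 0.002, 0.943], [0.0, -1.0, 0.002]]
wrist_force: [-0.7, -0.1, 0.5]
width: 0.004
```

Run:
```python
from h import *
st();look('pics/c8.png')
cv2.imwrite('pics/c78.png',np.vstack([cv2.imread('pics/c7.png')[:300],cv2.imread('pics/c8.png')[:300]]))
```

```text
t14.75 rel ring bx -50.3 by 19.6 z 24.9 | F bx -0.6 by -0.3 z 0.5 | zang 70.5 tcp [567.  205.1  24.9]
```

View pics/c78.png

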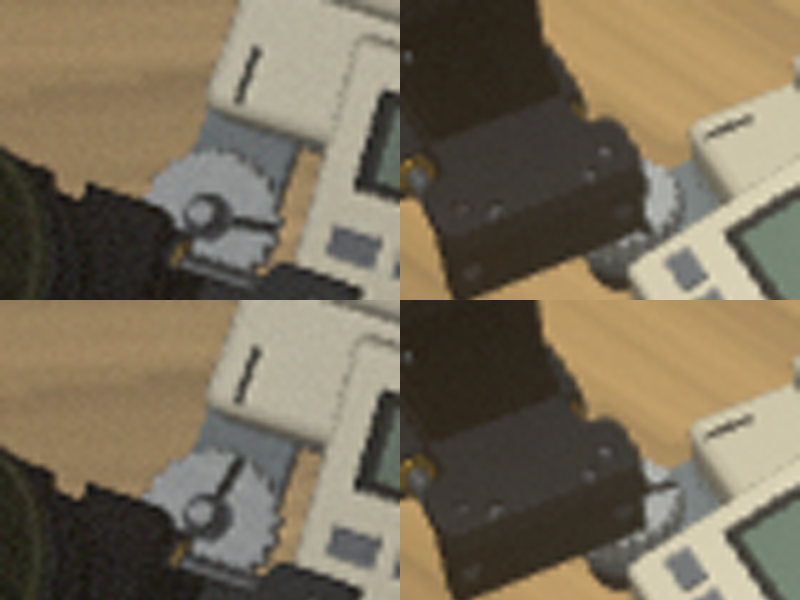

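After these strokes the groove stands at about 282° and then 352° (montage (240,160) in the lower half, nearly in line with the housing mark), so about 6.15 rad at 1.3 rad per stroke. I need about five more and will check as I go.

Emit:
arm_command(
  grip=[0,0,0,0,0,0,0,0],
  offset=[
    [0.3,0,-0.05],
    [0.26,0,0],
    [0.04,0,0],
    [0,0,-0.2],
    [0,0,-0.2],
    [0,0,-0.2],
    [0,0,-0.2],
    [0,0,-0.2],
  ],
  yaw=[0,0,0,0,0,0,0,0],
)

```text
t: 15.52
eef_pos: [572.0, 167.5, 24.3]
ee_rot: [[0.942, -0.002, 0.335], [-0.335, 0.002, 0.942], [-0.002, -1.0, 0.001]]
wrist_force: [-1.2, 1.9, 0.3]
width: 0.006
```

Emit:
arm_command(
  grip=[0,0,0,0,0,0,0,0],
  offset=[
    [0,0,-0.05],
    [-0.3,0,0],
    [-0.3,0,0],
    [0,0,0.3],
    [0,0,0.3],
    [0,0,0.3],
    [0,0,0.2],
    [0,0,0],
  ],
  yaw=[0,0,0,0,0,0,0,0],
)

```text
t: 16.18
eef_pos: [567.0, 205.1, 24.8]
ee_rot: [[0.943, 0.001, 0.333], [-0.333, 0.002, 0.943], [0.0, -1.0, 0.002]]
wrist_force: [-0.7, 0.3, -0.1]
width: 0.006
```

Run:
```python
from h import *
st();look('pics/c9.png')
```

```text
t16.18 rel ring bx -50.3 by 19.6 z 24.8 | F bx -0.8 by 0.0 z -0.1 | zang 70.5 tcp [567.  205.1  24.8]
```

Emit:
arm_command(
  grip=[0,0,0,0,0,0,0,0],
  offset=[
    [0.3,0,-0.05],
    [0.26,0,0],
    [0.04,0,0],
    [0,0,-0.2],
    [0,0,-0.2],
    [0,0,-0.2],
    [0,0,-0.2],
    [0,0,-0.2],
  ],
  yaw=[0,0,0,0,0,0,0,0],
)

```text
t: 16.95
eef_pos: [572.0, 167.5, 24.3]
ee_rot: [[0.942, -0.002, 0.335], [-0.335, 0.002, 0.942], [-0.002, -1.0, 0.001]]
wrist_force: [-2.4, 2.1, 0.4]
width: 0.005
```

Emit:
arm_command(
  grip=[0,0,0,0,0,0,0,0],
  offset=[
    [0,0,-0.05],
    [-0.3,0,0],
    [-0.3,0,0],
    [0,0,0.3],
    [0,0,0.3],
    [0,0,0.3],
    [0,0,0.2],
    [0,0,0],
  ],
  yaw=[0,0,0,0,0,0,0,0],
)

```text
t: 17.62
eef_pos: [567.0, 205.1, 24.8]
ee_rot: [[0.943, 0.001, 0.333], [-0.333, 0.002, 0.943], [0.0, -1.0, 0.002]]
wrist_force: [0.1, 0.7, -0.1]
width: 0.008
```

Run:
```python
from h import *
st();look('pics/c10.png')
cv2.imwrite('pics/c910.png',np.vstack([cv2.imread('pics/c9.png')[:300],cv2.imread('pics/c10.png')[:300]]))
```

```text
t17.62 rel ring bx -50.3 by 19.6 z 24.8 | F bx -0.2 by 0.7 z -0.1 | zang 70.5 tcp [567.  205.1  24.8]
```

View pics/c910.png

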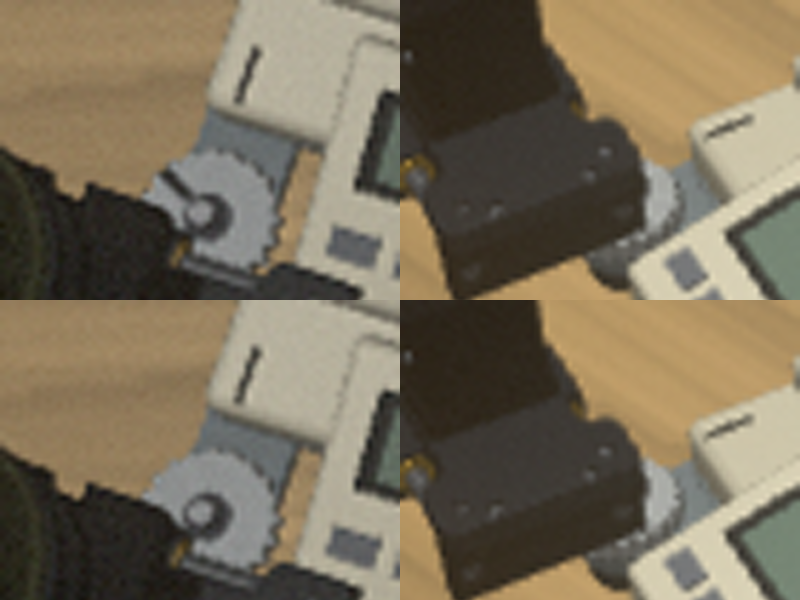

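At 16.2 s the groove was at montage (168,178), about 7.47 rad. It is now hidden behind the hand, as 8.75 rad would be. Two more strokes.

Emit:
arm_command(
  grip=[0,0,0,0,0,0,0,0],
  offset=[
    [0.3,0,-0.05],
    [0.26,0,0],
    [0.04,0,0],
    [0,0,-0.2],
    [0,0,-0.2],
    [0,0,-0.2],
    [0,0,-0.2],
    [0,0,-0.2],
  ],
  yaw=[0,0,0,0,0,0,0,0],
)

```text
t: 18.38
eef_pos: [572.1, 167.5, 24.3]
ee_rot: [[0.942, -0.002, 0.335], [-0.335, 0.002, 0.942], [-0.002, -1.0, 0.001]]
wrist_force: [-1.5, 2.5, -0.5]
width: 0.005
```

Emit:
arm_command(
  grip=[0,0,0,0,0,0,0,0],
  offset=[
    [0,0,-0.05],
    [-0.3,0,0],
    [-0.3,0,0],
    [0,0,0.3],
    [0,0,0.3],
    [0,0,0.3],
    [0,0,0.2],
    [0,0,0],
  ],
  yaw=[0,0,0,0,0,0,0,0],
)

```text
t: 19.05
eef_pos: [567.0, 205.1, 24.8]
ee_rot: [[0.943, 0.001, 0.333], [-0.333, 0.002, 0.943], [0.0, -1.0, 0.002]]
wrist_force: [-0.6, -0.0, 0.2]
width: 0.006
```

Run:
```python
from h import *
st();look('pics/c11.png')
```

```text
t19.05 rel ring bx -50.3 by 19.6 z 24.8 | F bx -0.5 by -0.2 z 0.2 | zang 70.5 tcp [567.  205.1  24.8]
```

Emit:
arm_command(
  grip=[0,0,0,0,0,0,0,0],
  offset=[
    [0.3,0,-0.05],
    [0.26,0,0],
    [0.04,0,0],
    [0,0,-0.2],
    [0,0,-0.2],
    [0,0,-0.2],
    [0,0,-0.2],
    [0,0,-0.2],
  ],
  yaw=[0,0,0,0,0,0,0,0],
)

```text
t: 19.82
eef_pos: [572.0, 167.5, 24.3]
ee_rot: [[0.942, -0.002, 0.335], [-0.335, 0.002, 0.942], [-0.002, -1.0, 0.001]]
wrist_force: [-0.7, 1.7, 0.2]
width: 0.006
```

Emit:
arm_command(
  grip=[0,0,0,0,0,0,0,0],
  offset=[
    [0,0,-0.05],
    [-0.3,0,0],
    [-0.3,0,0],
    [0,0,0.3],
    [0,0,0.3],
    [0,0,0.3],
    [0,0,0.2],
    [0,0,0],
  ],
  yaw=[0,0,0,0,0,0,0,0],
)

```text
t: 20.48
eef_pos: [567.0, 205.1, 24.8]
ee_rot: [[0.943, 0.001, 0.333], [-0.333, 0.002, 0.943], [0.0, -1.0, 0.002]]
wrist_force: [-0.5, -0.4, 0.2]
width: 0.009
```

Run:
```python
from h import *
st();look('pics/c12.png')
cv2.imwrite('pics/c1112.png',np.vstack([cv2.imread('pics/c11.png')[:300],cv2.imread('pics/c12.png')[:300]]))
```

```text
t20.48 rel ring bx -50.3 by 19.5 z 24.8 | F bx -0.3 by -0.5 z 0.2 | zang 70.5 tcp [567.  205.1  24.8]
```

View pics/c1112.png

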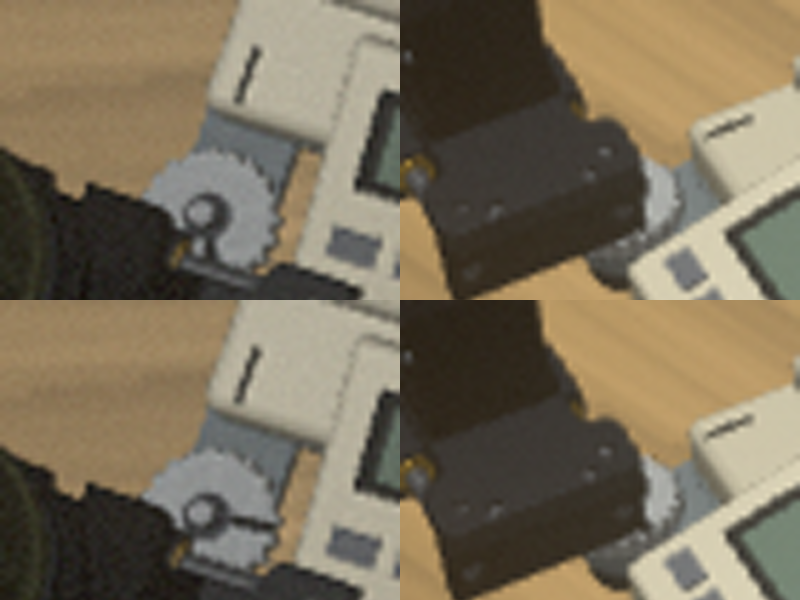

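The groove now points right at montage (265,223), about 4.9 rad past one turn (11.2). One more equal stroke should land near 12.5.

Emit:
arm_command(
  grip=[0,0,0,0,0,0,0,0],
  offset=[
    [0.3,0,-0.05],
    [0.26,0,0],
    [0.04,0,0],
    [0,0,-0.2],
    [0,0,-0.2],
    [0,0,-0.2],
    [0,0,-0.2],
    [0,0,-0.2],
  ],
  yaw=[0,0,0,0,0,0,0,0],
)

```text
t: 21.25
eef_pos: [572.0, 167.5, 24.3]
ee_rot: [[0.942, -0.002, 0.335], [-0.335, 0.002, 0.942], [-0.002, -1.0, 0.001]]
wrist_force: [-1.0, 1.6, 0.4]
width: 0.007
```

Emit:
arm_command(
  grip=[0,0,0,0,0,0,0,0],
  offset=[
    [0,0,-0.05],
    [-0.3,0,0],
    [-0.4,0,0],
    [-0.5,0,0],
    [-0.5,0,0],
    [-0.5,0,0],
    [-0.3,0,0],
    [0,-0.3,0],
  ],
  yaw=[0,0,0,0,0,0,0,0],
)

```text
t: 21.92
eef_pos: [498.4, 190.9, 32.4]
ee_rot: [[0.943, -0.003, 0.332], [-0.332, -0.002, 0.943], [-0.002, -1.0, -0.003]]
wrist_force: [0.2, -0.7, -0.2]
width: 0.006
```

Emit:
arm_command(
  grip=[0,0,0,0,0,0,0,0],
  offset=[
    [0,-0.8,0],
    [0,-0.8,0],
    [0,-0.8,0],
    [0,-0.8,0],
    [0,-0.8,0],
    [0,-0.3,0],
    [0,0,0],
    [0,0,0],
  ],
  yaw=[0,0,0,0,0,0,0,0],
)

```text
t: 22.58
eef_pos: [502.2, 190.0, 162.5]
ee_rot: [[0.942, 0.001, 0.336], [-0.336, -0.001, 0.942], [0.001, -1.0, -0.0]]
wrist_force: [-1.3, -0.1, -0.5]
width: 0.004
```

Run:
```python
from h import *
st();look('pics/c13.png')
cv2.imwrite('pics/t13.png',eyes.grab_frame('top')[:,:,::-1])
```

```text
t22.58 rel ring bx -106.5 by -16.1 z 162.5 | F bx -1.2 by -0.6 z -0.5 | zang 70.4 tcp [502.2 190.  162.5]
```

View pics/c13.png

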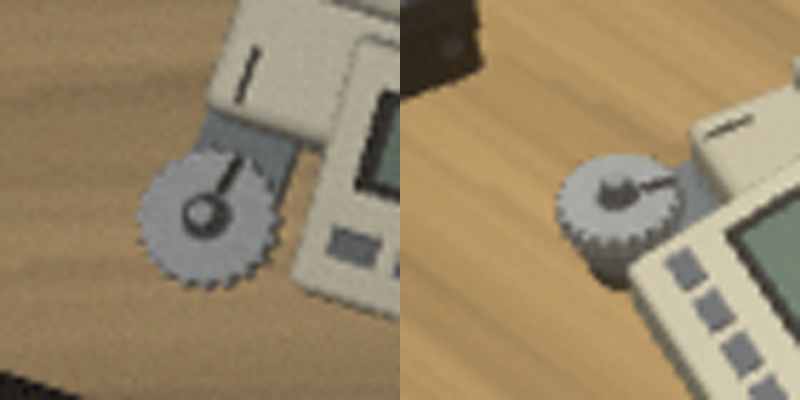

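View pics/t13.png

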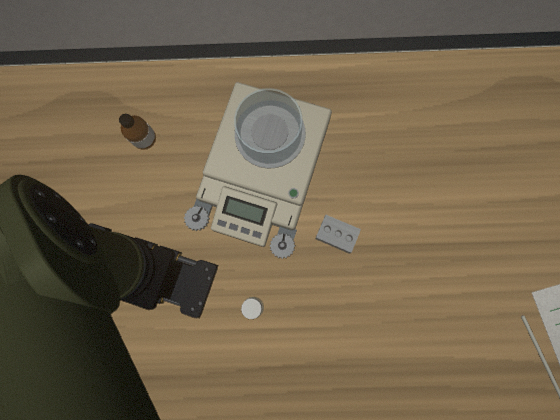

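Run:
```python
from h import *
a=cv2.imread('pics/top0.png',0).astype(np.float32);b=cv2.imread('pics/t13.png',0).astype(np.float32)
for n,(x0,y0,x1,y1) in dict(balance=(200,80,335,235),right=(268,230,298,260),bottle=(115,108,160,155),jar=(235,292,268,325),block=(312,212,364,256)).items():
    print(n,cv2.phaseCorrelate(a[y0:y1,x0:x1],b[y0:y1,x0:x1],cv2.createHanningWindow((x1-x0,y1-y0),cv2.CV_32F)))
st();manip.close_job()
```

```text
balance ((0.4723103641577353, 0.06140956332870928), 1.0021390346686045)
right ((-0.14407019645835994, 0.10042011881109936), 0.9997003371848)
bottle ((0.3282397122243488, 0.030534924003177366), 0.9694186393861417)
jar ((0.011447686061874407, -0.0026541496129972586), 0.9886487269843066)
block ((0.03531918553353819, 0.5285450807499856), 0.9994700219896104)
t22.73 rel ring bx -107.6 by -16.6 z 161.0 | F bx 0.8 by 0.0 z -0.2 | zang 70.4 tcp [501.  189.9 161. ]
the job is handed in; nothing more can be done
```

I rolled the front-left ring loose with ten strokes of the closed fingertips across the front of its rim, never gripping it. I then drew the hand back about 70 mm, raised it, and handed the job in at 22.7 s.

**Ring angle:** The groove now sits about 8° short of the housing line, and following it after each stroke makes that about 12.4 rad, or two turns. It was hidden behind the hand after two of the strokes, but each stroke gave a steady 1 to 1.3 rad, so I trust the turn count. I tried the ring's height in the side view as a second check, but the picture is too coarse to show the 3 mm rise.

**Disturbance:** From the first picture to the last, the balance, right ring, bottle, jar and block each shifted by no more than about half a pixel (roughly 1 mm), which is within the noise. The wrist readings I took stayed under 4 N, and the last ones were back to noise with the hand clear.

**Disagreements:** The two cameras placed the ring about 3 mm apart. The touch found the rim where the averaged position put it.

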